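Make up the table racks before service

ROBOT

A 6-joint arm with a two-finger parallel gripper is mounted at the origin on the work surface. World frame = base frame: x ahead of the robot, y to its left, z up, the work surface at z = 0. Lengths are in mm, angles in rad, forces in N, time in s.
With the tool pointing down it reaches from about 275 to 750 mm from the base axis. Payload 10.2 kg.
Tool frame: the origin (TCP) lies between the finger pads; the fingertips stand ctrl.tips_ahead ahead of it and the grasp point (between the pads) lies 8 mm behind it (ctrl.tips_ahead is the distance from the TCP to the fingertips, in mm); z points along the fingers, y is the direction in which the jaws open and shut (so a half turn about z gives the same grasp; the last joint's range is limited). The gripper opens to 85 mm and grips with 20 to 120 N. Pads are 22 mm wide; open, the fingers measure 114 mm over their backs; the gripper's body (76 mm by 85 mm) begins 54 mm behind the grasp point. The pads swing forward as they close: fully open they stand 13 mm farther back than shut.
Start: joints at [-1.568, 0.313, 1.498, -0, 1.331, -0.223], TCP at [117.526, -511.682, 242.294] pointing down, gripper open.
Joint ranges: [-2.94, 2.94], [-0.97, 2.17], [0.19, 2.56], [-1.23, 4.37], [0.02, 3.11], [-2.88, 2.88]. Speed limits (rad/s): [2.39, 2.39, 3.01, 3.14, 3.14, 3.14].

INTERFACE

Orientations are given as a unit quaternion [w, x, y, z].
In Python, from rig import ctrl gives the robot as it stands. The module is installed in compiled form; this text tells all that it offers.
- The arm moves only by the tool move_arm, never from a script. Its argument "motion" is a list of rows, each an object with "offset": the shift along the tool's x, y, z in m, a list of three; "angular": the turn, a rotation vector about the tool's x, y, z in degrees, a list of three; "jaw": the finger opening in m, from 0 to 0.0854. In form: [{"offset": [tx, ty, tz], "angular": [ax, ay, az], "jaw": jaw}, ...]. A call has 1 to 5 rows; each row is the pose to reach, as a shift and turn from the pose commanded when the call began, along the tool's axes at that moment; what a row does not reach only later rows make up. A row lasts 1/8 s, in which the tool goes at most 62.5 mm and 10.7 degrees, less where a joint would pass 70% of its speed; a pose out of reach is approached as far as the arm can. A call with a gripper value outside its range is refused whole. The fingers move at their own pace and stop on an object; "squeeze" is the grip in N (left out, the last holds). Time passes only in rows, so rows that repeat a pose let the fingers close. It gives the time, the measured TCP pose, the force and the opening at its end, in the units of the state.
- ctrl.sense(): the state, without advancing time (a new reading comes with each control period).
- ctrl.capture(name): name is "scene" or "top" or "wrist"; returns a dict with "img" (400x640x3 uint8, red, green, blue), "intrinsics" (3x3 intrinsics, pixels), "rvec" (rotation vector, rad) and "tvec" (3), from world to camera coordinates, as OpenCV has them. Camera axes: x right, y down, z forward; pixel columns grow to the right and rows downward; lengths in mm; the calibration is good to about 2 mm. A picture is of the moment at which its call begins. There is no depth.
- ctrl.finish_job(): hands the job in, once; it reports no verdict.
The state is a dict: "time_s": time; "joints": joint angles; "dq": joint speeds; "tau": joint torques, N m; "eef_pos": TCP position; "ee_rot": TCP orientation; "force": force on the tool from outside, world axes, zero at the start; "wrist_torque": the same for the moment, N m; "grip_width": opening from 0.0 (shut) to 1.0 (fully open).
Only numpy, scipy, OpenCV 4.12 (cv2) and the standard library are available. Lean on these libraries where they do the work, as an engineer would, in place of code of your own. Each camera call takes 0.05 s, during which the arm holds its last target. There are 200 camera calls.

TASK

Make up the two wire table racks from the stock standing on the bench: the three-place rack gets the oil bottle, the pepper mill and one large shaker; the two-place rack gets the other large shaker and the small shaker; each thing stands upright on the floor of a place of its own. Set each one down rather than dropping it, lay none over, and leave the tin, the ramekin and the cutter ring where they stand.

Things in the scene. Friction and masses are not known exactly. Their poses are not given: they have to be found in the camera images.
- rack3: the three-place table rack, 245 mm long and 85 mm wide. Steel wire on a flat base, loose, 0.65 kg: three square places in a row along its x axis, centres at x = -80, 0 and +80 mm, y = 0. A place is 75 mm square inside, its floor 6 mm above the bench; wires 5 mm thick, tops 38 mm above the bench; a loop at each short end rises to 58 mm. Origin: centre of underside, z up; both ends alike
- rack2: the two-place table rack, 165 mm long and 85 mm wide. Steel wire on a flat base, loose, 0.45 kg: two square places in a row along its x axis, centres at x = -40 and +40 mm, y = 0. A place is 75 mm square inside, its floor 6 mm above the bench; wires 5 mm thick, tops 38 mm above the bench; a loop at each short end rises to 58 mm. Origin: centre of underside, z up; both ends alike
- large_shaker_a_mid (a point): a large steel shaker, identical to large_shaker_b: plain round body 58 mm across, 104 mm tall, domed lid full of small holes; grip across it anywhere 15 to 95 mm above its foot; about 0.22 kg. This point: on its axis half-way up, 52 mm above its foot; z up along the axis
- large_shaker_b_mid (a point): a large steel shaker, identical to large_shaker_a: plain round body 58 mm across, 104 mm tall, domed lid full of small holes; grip across it anywhere 15 to 95 mm above its foot; about 0.22 kg. This point: on its axis half-way up, 52 mm above its foot; z up along the axis
- small_shaker_mid (a point): the small steel shaker: round, 44 mm across and 88 mm tall, with a small domed lid that has five holes; can be gripped between 10 and 78 mm above its foot; weighs about 0.1 kg. This point is on its axis half-way up, 44 mm above its foot; z is up along the axis
- oil_bottle_mid (a point): the oil bottle: white glazed ceramic, 54 mm across, straight-sided up to 85 mm, then a 27 mm wide neck with a cork and a bent steel pourer, 124 mm tall in all; can be gripped across the straight part; weighs about 0.32 kg. This point is on its axis half-way up the whole height, 62 mm above its foot; z is up along the axis
- pepper_mill_mid (a point): the pepper mill: dark turned wood, 48 mm across up to 105 mm, with a domed head and a small steel knob on top (14 mm wide), 126 mm tall in all; can be gripped across anywhere between 15 and 100 mm above its foot; weighs about 0.2 kg. This point is on its axis half-way up the whole height, 63 mm above its foot; z is up along the axis
- tin: a small food tin with a plain paper label and a flat lid, 54 mm across and 66 mm tall, standing among the stock; not part of either set. Origin: centre of its underside
- ramekin: an empty white ceramic ramekin, open on top, 66 mm across and 38 mm tall, standing among the stock; not part of either set. Origin: centre of its underside
- cutter: a plain steel dough-cutter ring, open through, 70 mm across and 45 mm tall, standing among the stock; not part of either set. Origin: centre of its underside

How it is judged:
By the outcome, as a careful person would: the job done as asked, in the order asked, and still so for the second after the job is handed in, with the robot touching nothing.
It also fails if it takes over 128 s, if anything falls off the work surface, if the arm or the gripper's body presses on something with over 40 N, if the wrist force passes 120 N, or if a joint passes its speed limit or range.

## Working session

There is one attempt and no reset: what is moved stays moved. The work goes in short steps, Python scripts to look and compute and a tool call to move; the robot and the scene stay as the last step left them, time stands still between calls to the robot, and variables do not carry over. Pictures are saved under pics/ and viewed, about 12 in all and at most 16, crops included, and the job is handed in when it is done.

Besides the shell and the picture viewer there is one more tool, called after "Emit:" as a command line: name --argument value ..., lists and objects as JSON in quotes. move_arm: Moves the arm, as the interface text tells. Its arguments: {"type":"object","properties":{"motion":{"type":"array","items":{"type":"object","properties":{"offset":{"type":"array","items":{"type":"number"}},"angular":{"type":"array","items":{"type":"number"}},"jaw":{"type":"number"}}}},"squeeze":{"type":"number"}},"required":["motion"]}

```bash
mkdir -p pics; cat > h.py <<'E'
import numpy as np, cv2
from rig import ctrl
from scipy.spatial.transform import Rotation as R
def cap(n,save=None):
    c=ctrl.capture(n)
    if save: cv2.imwrite('pics/'+save,cv2.cvtColor(c['img'],cv2.COLOR_RGB2BGR))
    return c
def ray(c,uv):
    M=cv2.Rodrigues(np.array(c['rvec'],float))[0]; t=np.array(c['tvec'],float).ravel()
    d=M.T@np.linalg.inv(c['intrinsics'])@np.array([uv[0],uv[1],1.]); return -M.T@t,d
def at(c,uv,z):
    o,d=ray(c,uv); return o+d*(z-o[2])/d[2]
def proj(c,P): return cv2.projectPoints(np.array(P,float).reshape(-1,1,3),np.array(c['rvec'],float),np.array(c['tvec'],float),np.array(c['intrinsics'],float),None)[0].reshape(-1,2)
E
python3 - <<'E'
from h import *
import pickle
C={n:cap(n,n+'0.png') for n in('scene','top')}
pickle.dump(C,open('c0.pkl','wb'))
for n in C: print(n,ray(C[n],(320,200)))
s=ctrl.sense();print(s,ctrl.tips_ahead)
E
```

```text
scene (array([ 974.71110347, -534.06834899,  741.9710798 ]), array([-0.47880138,  0.50603158, -0.71750712]))
top (array([428.40084958, -75.20592568, 833.35783661]), array([ 0.13612594,  0.01108556, -0.99077562]))
{'time_s': 0.1, 'joints': array([-1.56839353e+00,  3.13407005e-01,  1.49833009e+00,  4.99721902e-07,
        1.33099107e+00, -2.23357291e-01]), 'dq': array([-0.00074265, -0.00067245, -0.00193539,  0.00148422,  0.00186676,
        0.00063261]), 'tau': array([ 4.74516171e-03, -4.12894857e+01, -2.60139155e+01, -6.50898386e-06,
        3.00607571e-03, -3.14988449e-05]), 'eef_pos': array([ 117.52940596, -511.46693363,  241.79734048]), 'ee_rot': array([-5.64266196e-04,  9.93635657e-01,  1.12640400e-01,  6.28376059e-05]), 'force': array([-0.71052101,  0.19353446, -1.28288525]), 'wrist_torque': array([-0.00070543,  0.02156169,  0.02844227]), 'grip_width': 0.9999843893224966} 11.0
```

View pics/top0.png

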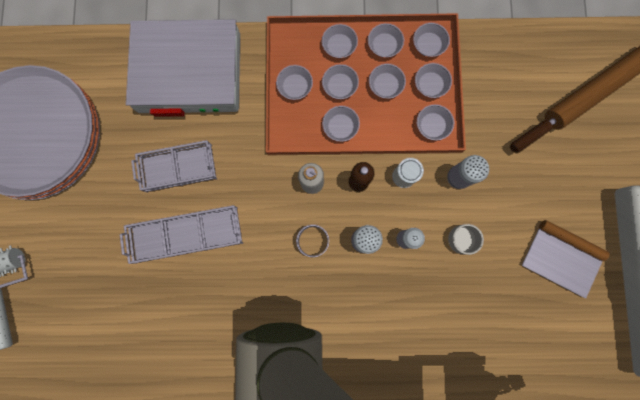

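View pics/scene0.png

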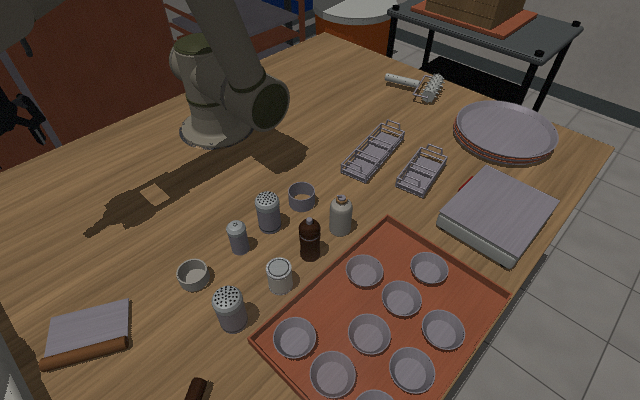

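The top view shows the stock: bottle (311,178), mill (362,176), tin (409,172), large shaker (468,170), cutter (312,240), large shaker (368,239), small shaker (412,238) and ramekin (466,239). The racks are at (177,165) and (183,234). I'll enlarge both views.

```bash
python3 - <<'E'
import cv2
a=cv2.imread('pics/top0.png')
cv2.imwrite('pics/topR.png',cv2.resize(a[130:270,115:255],None,fx=4.2,fy=4.2,interpolation=cv2.INTER_CUBIC))
cv2.imwrite('pics/topS.png',cv2.resize(a[145:265,290:490],None,fx=4,fy=4,interpolation=cv2.INTER_CUBIC))
b=cv2.imread('pics/scene0.png')
cv2.imwrite('pics/sceS.png',cv2.resize(b[175:340,170:370],None,fx=3.6,fy=3.6,interpolation=cv2.INTER_CUBIC))
E
```

```text
(no output)
```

View pics/topR.png

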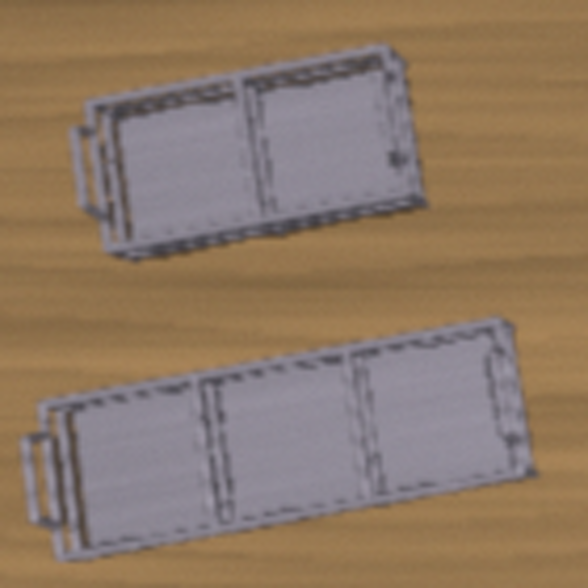

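View pics/topS.png

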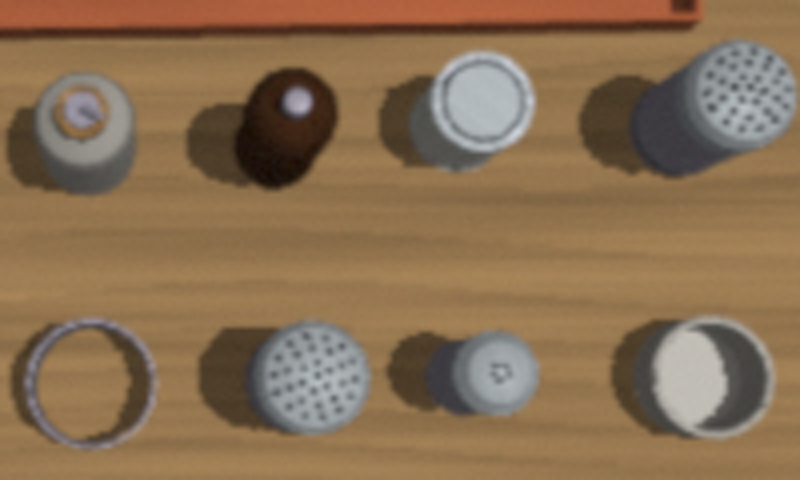

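View pics/sceS.png

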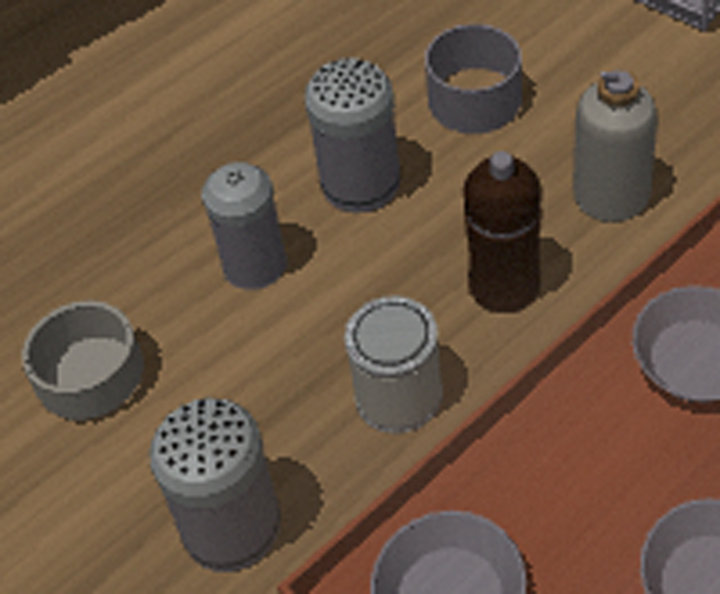

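```bash
cat > fit.py <<'E'
from h import *
import pickle
from scipy.optimize import least_squares
C=pickle.load(open('c0.pkl','rb')); T,S=C['top'],C['scene']
big=[(29,0),(29,92),(20,101),(6,104)]
obj={'bottle':([(27,0),(27,85),(13.5,98),(10,120)],(36,136,72,193),(574,657,None,220)),
'mill':([(24,0),(24,105),(17,115),(7,118),(7,126)],(236,337,67,188),(464,541,151,311)),
'tin':([(27,0),(27,66)],(411,535,51,171),(345,441,297,431)),
'largefar':(big,(632,797,40,177),(151,280,397,570)),
'largenear':(big,(247,371,320,434),(306,401,57,211)),
'small':([(22,0),(22,76),(14,85),(5,88)],(428,539,331,415),(203,287,162,288)),
'ramekin':([(33,0),(33,38)],(638,774,315,438),(24,143,302,420)),
'cutter':([(35,0),(35,45)],(25,157,318,449),(426,522,25,131))}
a=np.linspace(0,2*np.pi,60)
def bb(c,p,prof):
    P=np.vstack([np.c_[p[0]+r*np.cos(a),p[1]+r*np.sin(a),0*a+z] for r,z in prof]); q=proj(c,P)
    return np.array([q[:,0].min(),q[:,0].max(),q[:,1].min(),q[:,1].max()])
out={}
for n,(prof,bt,bs) in obj.items():
    mt=np.array([290+bt[0]/4,290+bt[1]/4,145+bt[2]/4,145+bt[3]/4]); ms=np.array([np.nan if v is None else o+v/3.6 for o,v in zip((170,170,175,175),bs)])
    def f(p): return np.nan_to_num(np.r_[bb(T,p,prof)-mt,bb(S,p,prof)-ms])
    p0=at(T,((mt[0]+mt[1])/2,(mt[2]+mt[3])/2),50)[:2]
    r=least_squares(f,p0); out[n]=r.x; print(n,r.x.round(1),f(r.x).round(1))
cr=lambda x,y:(115+x/4.2,130+y/4.2)
def rk(p,L,pts):
    c,s=np.cos(p[2]),np.sin(p[2]); q=np.array(pts,float); return np.c_[p[0]+c*q[:,0]-s*q[:,1],p[1]+s*q[:,0]+c*q[:,1],q[:,2]]
for n,L,px in(('rack3',245,[(40,403),(508,320),(62,560),(535,472)]),('rack2',165,[(88,103),(390,46),(106,252),(427,207)])):
    pts=[(L/2,42.5,38),(-L/2,42.5,38),(L/2,-42.5,38),(-L/2,-42.5,0)]
    # +x of rack -> world +y (image left); +y of rack -> -x world ; flip
    pts=[(x,-y,z) for x,y,z in pts]
    m=np.array([cr(*q) for q in px])
    f=lambda p:(proj(T,rk(p,L,pts))-m).ravel()
    q0=at(T,m.mean(0),20); r=least_squares(f,[q0[0],q0[1],1.4]); out[n]=r.x; print(n,r.x.round(3),f(r.x).round(1))
pickle.dump(out,open('out.pkl','wb'))
b=[]
for c,nm,o,sz,k in((T,'top0.png',(115,130),(140,140),4),(S,'scene0.png',(335,115),(120,90),5)):
    im=cv2.resize(cv2.imread('pics/'+nm)[o[1]:o[1]+sz[1],o[0]:o[0]+sz[0]],None,fx=k,fy=k)
    for n,L,W in(('rack3',245,(-80,0,80)),('rack2',165,(-40,40))):
        for z,rect,col in[(38,[(-L/2,L/2)],(0,255,0)),(6,[(w-37.5,w+37.5) for w in W],(0,0,255))]:
            h=42.5 if z==38 else 37.5
            for u,v in rect:
                q=proj(c,rk(out[n],L,[(u,-h,z),(v,-h,z),(v,h,z),(u,h,z)])); cv2.polylines(im,[((q-o+.5)*k).astype(int)],True,col,1)
    cv2.imwrite('pics/ov_'+nm,im)
    b.append(im)
H=max(i.shape[0] for i in b)
b=[cv2.copyMakeBorder(i,0,H-i.shape[0],0,0,0) for i in b]; m=np.hstack(b); cv2.imwrite('pics/ov.png',cv2.resize(m,None,fx=min(1,800/m.shape[1]),fy=min(1,800/m.shape[1])))
E
python3 fit.py
```

```text
bottle [583.9 -48.9] [-0.9  0.2 -0.8  0.8 -0.6 -0.   0.   0.7]
mill [ 584.1 -154.8] [-0.9  0.9 -1.2  0.1 -0.7 -0.  -1.3  0.2]
tin [ 596.5 -260.6] [-0.1  0.1 -0.4 -0.2 -0.5  0.1 -0.7  0.3]
largefar [ 592.1 -385.7] [-1.6  0.4 -0.4  0.5 -1.2  0.5 -0.5  1. ]
largenear [ 449.8 -163.1] [-1.1 -0.  -0.3  0.2 -1.   0.   0.4  0.6]
small [ 451.9 -258.9] [-0.8  0.1 -0.6  0.1 -0.8 -0.1 -0.1  0.1]
ramekin [ 450.  -385.3] [-1.9  0.8 -0.3 -0.2 -1.4  0.4 -1.1  1.1]
cutter [449.6 -50. ] [ 0.1 -0.2 -0.4 -0.3 -0.6 -0.1 -1.2  0.2]
rack3 [465.893 233.482   1.742] [-0.3 -0.8 -1.  -1.2 -0.9  0.6  2.3  1.3]
rack2 [619.168 257.497   1.746] [-1.  -0.8 -0.1 -0.7 -0.5  0.6  1.7  0.9]
```

View pics/ov.png

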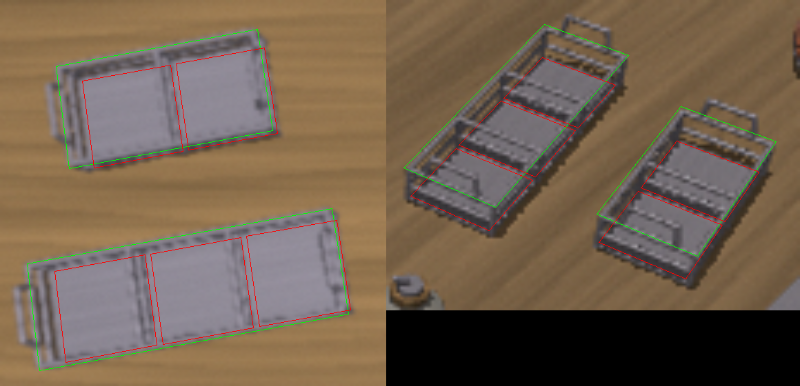

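The overlay shows rack3 and rack2 outlines matching to within 1–2 px in both views, and the object fits have residuals of about 1 px. Next I write the motion helper.

```bash
cat > go.py <<'E'
import sys
from h import *
# go.py x y zTCP : offset (mm) in tool axes, turn (deg) to jaw yaw 9.8 pointing down
x,y,z=map(float,sys.argv[1:4]); s=ctrl.sense()
w,a,b,c=s['ee_rot']; A=R.from_quat([a,b,c,w]); t=np.radians(9.8)
B=R.from_matrix(np.array([[-np.sin(t),np.cos(t),0],[np.cos(t),np.sin(t),0],[0,0,-1]]).T@np.eye(3) if 0 else np.c_[[-np.sin(t),np.cos(t),0],[np.cos(t),np.sin(t),0],[0,0,-1]])
print('t',s['time_s'],'pos',s['eef_pos'].round(1),'offset',A.inv().apply(np.array([x,y,z])-s['eef_pos']).round(1),'turn',np.degrees((A.inv()*B).as_rotvec()).round(1),'F',s['force'].round(1),'grip',round(s['grip_width']*85.4,1),'j',np.degrees(s['joints']).round(0))
E
python3 go.py 584 -49 200
```

```text
t 0.1 pos [ 117.5 -511.5  241.8] offset [ 558.1 -346.3   42.3] turn [ -0.   -0.1 -86.9] F [-0.7  0.2 -1.3] grip 85.4 j [-90.  18.  86.   0.  76. -13.]
```

Emit:
move_arm --motion '[{"offset":[0.12,-0.074,0],"angular":[0,0,-43],"jaw":0.085},{"offset":[0.23,-0.142,0],"angular":[0,0,-43],"jaw":0.085},{"offset":[0.23,-0.142,0],"angular":[0,0,-43],"jaw":0.085},{"offset":[0.23,-0.142,0],"angular":[0,0,-43],"jaw":0.085},{"offset":[0.23,-0.142,0],"angular":[0,0,-43],"jaw":0.085}]'

```text
time_s: 0.72
eef_pos: [311.5, -319.4, 242.3]
ee_rot: [-0.0, 0.882, 0.471, 0.0]
force: [0.3, -0.9, 0.7]
grip_width: 0.998
```

```bash
python3 go.py 584 -49 200
```

```text
t 0.725 pos [ 311.5 -319.4  242.3] offset [376.2  76.3  42.4] turn [  0.   -0.  -43.6] F [ 0.3 -0.9  0.7] grip 85.2 j [-61.   8.  98.   0.  74. -27.]
```

Emit:
move_arm --motion '[{"offset":[0.265,0.054,0],"angular":[0,0,-43.6],"jaw":0.085},{"offset":[0.265,0.054,0],"angular":[0,0,-43.6],"jaw":0.085},{"offset":[0.265,0.054,0],"angular":[0,0,-43.6],"jaw":0.085},{"offset":[0.265,0.054,0],"angular":[0,0,-43.6],"jaw":0.085},{"offset":[0.265,0.054,0],"angular":[0,0,-43.6],"jaw":0.085}]'

```text
time_s: 1.35
eef_pos: [504.5, -129.9, 241.8]
ee_rot: [-0.0, 0.644, 0.765, 0.0]
force: [-0.1, -0.4, -0.7]
grip_width: 0.995
```

```bash
python3 go.py 584 -49 160
```

```text
t 1.35 pos [ 504.5 -129.9  241.8] offset [66.  92.2 81.8] turn [-0.  -0.   0.1] F [-0.1 -0.4 -0.7] grip 85.0 j [-27.  17.  87.   0.  76. -37.]
```

Emit:
move_arm --motion '[{"offset":[0.033,0.046,0.02],"angular":[0,0,0],"jaw":0.085},{"offset":[0.066,0.092,0.06],"angular":[0,0,0],"jaw":0.085},{"offset":[0.066,0.092,0.08],"angular":[0,0,0],"jaw":0.085},{"offset":[0.066,0.092,0.08],"angular":[0,0,0],"jaw":0.085}]'

```text
time_s: 1.85
eef_pos: [582.1, -51.5, 160.3]
ee_rot: [-0.002, 0.646, 0.764, -0.001]
force: [0.3, -0.6, 0.3]
grip_width: 0.998
```

```bash
python3 go.py 584 -49 65; python3 -c "
from h import *
c=cap('wrist','w1.png');print(proj(c,[[584,-49,124],[584,-49,0],[584,-49,85],[584,-155,126]]).round())"
```

```text
t 1.85 pos [582.1 -51.5 160.3] offset [ 2.   2.7 95.3] turn [-0.2 -0.1 -0.2] F [ 0.3 -0.6  0.3] grip 85.2 j [-17.  30.  81.  -0.  69. -26.]
[[324. 235.]
 [323. 182.]
 [324. 212.]
 [298. 377.]]
```

View pics/w1.png

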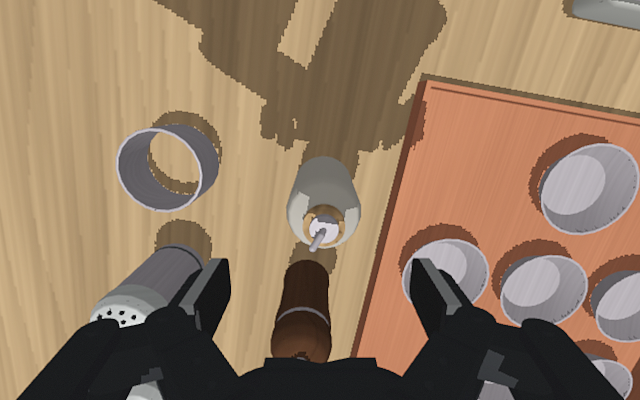

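The wrist view shows the bottle at (324,225) between the open fingers. That agrees with the projected top of (324,235), so I descend.

Emit:
move_arm --motion '[{"offset":[0,0,0],"angular":[0,0,0],"jaw":0.085},{"offset":[0,0,0.03],"angular":[0,0,0],"jaw":0.085},{"offset":[0,0,0.06],"angular":[0,0,0],"jaw":0.085},{"offset":[0,0,0.085],"angular":[0,0,0],"jaw":0.085},{"offset":[0,0,0.085],"angular":[0,0,0],"jaw":0.085}]'

```text
time_s: 2.52
eef_pos: [582.3, -52.6, 77.1]
ee_rot: [-0.001, 0.646, 0.763, -0.0]
force: [-0.0, -0.8, -0.5]
grip_width: 0.995
```

```bash
python3 go.py 584 -49 65
```

```text
t 2.525 pos [582.3 -52.6  77.1] offset [ 3.3  2.3 12.1] turn [-0.1 -0.  -0.3] F [-0.  -0.8 -0.5] grip 85.0 j [-17.  35.  86.  -0.  59. -26.]
```

Emit:
move_arm --motion '[{"offset":[0.003,0.002,0.012],"angular":[0,0,0],"jaw":0.085},{"offset":[0.003,0.002,0.012],"angular":[0,0,0],"jaw":0.085},{"offset":[0.003,0.002,0.012],"angular":[0,0,0],"jaw":0.04},{"offset":[0.003,0.002,0.012],"angular":[0,0,0],"jaw":0.04},{"offset":[0.003,0.002,0.012],"angular":[0,0,0],"jaw":0.04}]' --squeeze 40

```text
time_s: 3.15
eef_pos: [584.6, -49.0, 66.0]
ee_rot: [0.0, 0.646, 0.763, 0.0]
force: [-2.4, 0.1, 5.8]
grip_width: 0.617
```

Emit:
move_arm --motion '[{"offset":[0,0,0],"angular":[0,0,0],"jaw":0.04},{"offset":[0,0,0],"angular":[0,0,0],"jaw":0.04}]' --squeeze 40

```text
time_s: 3.4
eef_pos: [584.6, -49.0, 66.1]
ee_rot: [0.0, 0.646, 0.763, 0.0]
force: [-2.7, -0.6, 6.6]
grip_width: 0.621
```

```bash
python3 go.py 584 -49 65
```

```text
t 3.4 pos [584.6 -49.   66.1] offset [ 0.1 -0.6  1. ] turn [ 0.   0.  -0.3] F [-2.7 -0.6  6.6] grip 53.1 j [-16.  36.  86.  -0.  58. -26.]
```

Emit:
move_arm --motion '[{"offset":[0,0,-0.01],"angular":[0,0,0],"jaw":0.04},{"offset":[0,0,-0.05],"angular":[0,0,0],"jaw":0.04},{"offset":[0,0,-0.095],"angular":[0,0,0],"jaw":0.04},{"offset":[0,0,-0.14],"angular":[0,0,0],"jaw":0.04},{"offset":[0,0,-0.165],"angular":[0,0,0],"jaw":0.04}]' --squeeze 60

```text
time_s: 4.03
eef_pos: [584.5, -48.9, 232.8]
ee_rot: [0.001, 0.646, 0.763, 0.001]
force: [1.4, -0.2, -4.1]
grip_width: 0.617
```

Emit:
move_arm --motion '[{"offset":[0.03,-0.005,0],"angular":[0,0,0],"jaw":0.04},{"offset":[0.08,-0.014,0],"angular":[0,0,0],"jaw":0.04},{"offset":[0.13,-0.024,0],"angular":[0,0,0],"jaw":0.04},{"offset":[0.18,-0.033,0],"angular":[0,0,0],"jaw":0.04},{"offset":[0.23,-0.042,0],"angular":[0,0,0],"jaw":0.04}]'

```text
time_s: 4.65
eef_pos: [503.8, 172.4, 230.3]
ee_rot: [-0.0, 0.646, 0.763, -0.0]
force: [-0.1, 0.4, -3.2]
grip_width: 0.614
```

Emit:
move_arm --motion '[{"offset":[0.045,-0.008,0],"angular":[0,0,0],"jaw":0.04},{"offset":[0.09,-0.016,0],"angular":[0,0,0],"jaw":0.04},{"offset":[0.13,-0.024,0],"angular":[0,0,0],"jaw":0.04},{"offset":[0.148,-0.027,0],"angular":[0,0,0],"jaw":0.04},{"offset":[0.148,-0.027,0],"angular":[0,0,0],"jaw":0.04}]'

```text
time_s: 5.28
eef_pos: [453.3, 312.9, 230.2]
ee_rot: [-0.0, 0.645, 0.764, -0.0]
force: [-0.2, -0.4, -3.9]
grip_width: 0.614
```

```bash
python3 go.py 452.3 312.3 72.5;python3 -c "
from h import *
c=cap('wrist','w2.png')"
```

```text
t 5.275 pos [453.3 312.9 230.2] offset [ -0.3  -1.1 157.7] turn [-0.   0.  -0.2] F [-0.2 -0.4 -3.9] grip 52.4 j [22. 22. 82. -0. 76. 13.]
```

View pics/w2.png

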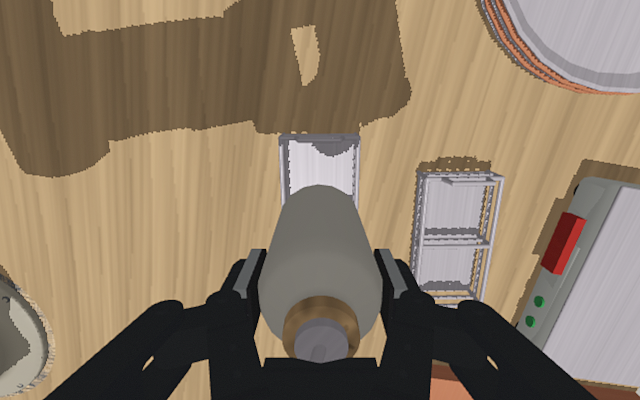

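The wrist view shows the bottle held upright in line with rack3. The far end of the rack spans (281–358, 137), and I check that against the fit.

```bash
python3 -c "
from h import *
import pickle
o=pickle.load(open('out.pkl','rb'));c=cap('wrist')
from math import *
for n,L in(('rack3',245),('rack2',165)):
  p=o[n];cc,s=cos(p[2]),sin(p[2])
  P=[(p[0]+cc*x-s*y,p[1]+s*x+cc*y,z) for x,y,z in((L/2,40,38),(L/2,-40,38),(L/2,40,0),(L/2,-40,0),(L/2-80 if L<200 else 40,0,38))]
  q=proj(c,P);print(n,q.round())
im=cv2.cvtColor(c['img'],cv2.COLOR_RGB2BGR);cv2.imwrite('pics/w2c.png',cv2.resize(im[120:320,260:520],None,fx=3,fy=3))"
```

```text
rack3 [[279. 135.]
 [358. 135.]
 [284. 131.]
 [354. 131.]
 [319. 211.]]
rack2 [[427. 175.]
 [503. 174.]
 [417. 167.]
 [485. 167.]
 [455. 243.]]
```

View pics/w2c.png

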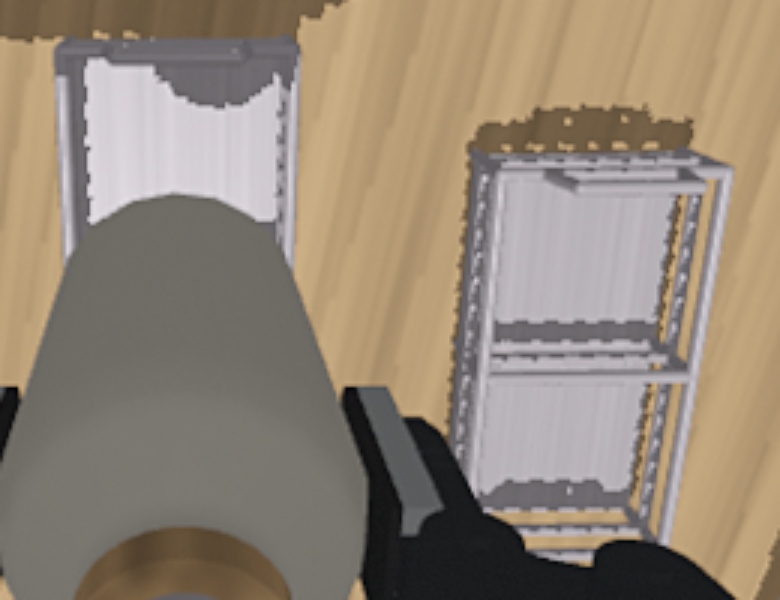

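Emit:
move_arm --motion '[{"offset":[-0.002,-0.001,0.03],"angular":[0,0,0],"jaw":0.04},{"offset":[-0.002,-0.001,0.075],"angular":[0,0,0],"jaw":0.04},{"offset":[-0.002,-0.001,0.115],"angular":[0,0,0],"jaw":0.04},{"offset":[-0.002,-0.001,0.14],"angular":[0,0,0],"jaw":0.04},{"offset":[-0.002,-0.001,0.15],"angular":[0,0,0],"jaw":0.04}]'

```text
time_s: 6.0
eef_pos: [453.1, 309.1, 79.2]
ee_rot: [-0.0, 0.646, 0.763, -0.001]
force: [-0.4, -0.3, -3.1]
grip_width: 0.618
```

Emit:
move_arm --motion '[{"offset":[0,0,0.002],"angular":[0,0,0],"jaw":0.04},{"offset":[0,0,0.004],"angular":[0,0,0],"jaw":0.04},{"offset":[0,0,0.006],"angular":[0,0,0],"jaw":0.04},{"offset":[0,0,0.006],"angular":[0,0,0],"jaw":0.04}]'

```text
time_s: 6.5
eef_pos: [453.1, 310.4, 74.6]
ee_rot: [0.0, 0.646, 0.763, 0.0]
force: [-0.2, -0.1, -4.0]
grip_width: 0.618
```

```bash
python3 go.py 452.3 312.3 72
```

```text
t 6.5 pos [453.1 310.4  74.6] offset [ 2.  -0.4  2.6] turn [ 0.  -0.  -0.3] F [-0.2 -0.1 -4. ] grip 52.8 j [22. 32. 93. -0. 56. 13.]
```

Emit:
move_arm --motion '[{"offset":[0,0,0.001],"angular":[0,0,0],"jaw":0.04},{"offset":[0,0,0.002],"angular":[0,0,0],"jaw":0.04},{"offset":[0,0,0.0025],"angular":[0,0,0],"jaw":0.04},{"offset":[0,0,0.0025],"angular":[0,0,0],"jaw":0.04}]'

```text
time_s: 7.0
eef_pos: [453.0, 310.4, 72.1]
ee_rot: [0.0, 0.646, 0.763, 0.0]
force: [-2.5, -0.1, 3.1]
grip_width: 0.611
```

Emit:
move_arm --motion '[{"offset":[0,0,0],"angular":[0,0,0],"jaw":0.065},{"offset":[0,0,0],"angular":[0,0,0],"jaw":0.085},{"offset":[0,0,0],"angular":[0,0,0],"jaw":0.085},{"offset":[0,0,0],"angular":[0,0,0],"jaw":0.085},{"offset":[0,0,-0.01],"angular":[0,0,0],"jaw":0.085}]'

```text
time_s: 7.62
eef_pos: [452.7, 310.2, 81.7]
ee_rot: [-0.0, 0.646, 0.763, -0.001]
force: [-0.4, -0.6, 0.0]
grip_width: 0.993
```

Emit:
move_arm --motion '[{"offset":[0,0,-0.03],"angular":[0,0,0],"jaw":0.085},{"offset":[0,0,-0.07],"angular":[0,0,0],"jaw":0.085},{"offset":[0,0,-0.12],"angular":[0,0,0],"jaw":0.085},{"offset":[-0.03,0.003,-0.16],"angular":[0,0,0],"jaw":0.085},{"offset":[-0.08,0.008,-0.16],"angular":[0,0,0],"jaw":0.085}]'

```text
time_s: 8.25
eef_pos: [475.0, 232.9, 245.7]
ee_rot: [0.002, 0.645, 0.764, 0.003]
force: [0.5, 0.2, -0.7]
grip_width: 0.996
```

Emit:
move_arm --motion '[{"offset":[-0.05,0.005,0],"angular":[0,0,0],"jaw":0.085},{"offset":[-0.1,0.01,0],"angular":[0,0,0],"jaw":0.085},{"offset":[-0.15,0.015,0],"angular":[0,0,0],"jaw":0.085},{"offset":[-0.2,0.021,0],"angular":[0,0,0],"jaw":0.085},{"offset":[-0.25,0.026,0],"angular":[0,0,0],"jaw":0.085}]'

```text
time_s: 8.88
eef_pos: [541.4, -11.1, 242.6]
ee_rot: [0.0, 0.646, 0.763, 0.0]
force: [0.3, 0.1, 0.4]
grip_width: 0.996
```

Emit:
move_arm --motion '[{"offset":[-0.05,0.005,0],"angular":[0,0,0],"jaw":0.085},{"offset":[-0.1,0.01,0],"angular":[0,0,0],"jaw":0.085},{"offset":[-0.15,0.016,0],"angular":[0,0,0],"jaw":0.085},{"offset":[-0.15,0.016,0],"angular":[0,0,0],"jaw":0.085},{"offset":[-0.15,0.016,0],"angular":[0,0,0],"jaw":0.085}]'

```text
time_s: 9.5
eef_pos: [581.7, -154.3, 242.2]
ee_rot: [0.0, 0.646, 0.763, 0.0]
force: [-0.4, -0.3, -0.0]
grip_width: 1.0
```

```bash
python3 go.py 584 -155 70; python3 -c "
from h import *
t=cap('top')['img'];s=cap('scene')['img']
f=lambda i:cv2.resize(cv2.cvtColor(i,cv2.COLOR_RGB2BGR),None,fx=3,fy=3,interpolation=cv2.INTER_CUBIC)
cv2.imwrite('pics/p1.png',np.hstack([f(t[130:270,115:245]),f(s[95:235,335:455])]))"
```

```text
t 9.5 pos [ 581.7 -154.3  242.2] offset [ -1.1   2.1 172.2] turn [ 0.  -0.  -0.3] F [-0.4 -0.3 -0. ] grip 85.4 j [-26.  28.  72.   0.  81. -36.]
```

View pics/p1.png

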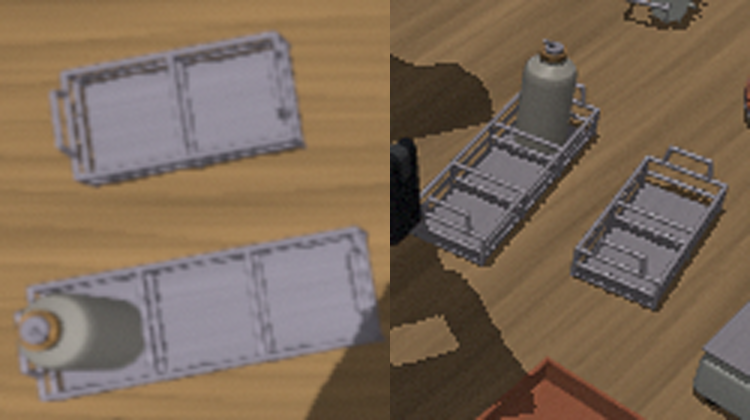

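The bottle stands upright in rack3's end place and the rack hasn't moved. Next is the mill.

Emit:
move_arm --motion '[{"offset":[-0.001,0.002,0.03],"angular":[0,0,0],"jaw":0.085},{"offset":[-0.001,0.002,0.08],"angular":[0,0,0],"jaw":0.085},{"offset":[-0.001,0.002,0.125],"angular":[0,0,0],"jaw":0.085},{"offset":[-0.001,0.002,0.155],"angular":[0,0,0],"jaw":0.085},{"offset":[-0.001,0.002,0.172],"angular":[0,0,0],"jaw":0.085}]'

```text
time_s: 10.22
eef_pos: [583.7, -154.3, 68.8]
ee_rot: [-0.001, 0.645, 0.764, -0.0]
force: [0.3, -1.0, 0.1]
grip_width: 0.998
```

Emit:
move_arm --motion '[{"offset":[0,0,0],"angular":[0,0,0],"jaw":0.085},{"offset":[0,0,0],"angular":[0,0,0],"jaw":0.035},{"offset":[0,0,0],"angular":[0,0,0],"jaw":0.035},{"offset":[0,0,0],"angular":[0,0,0],"jaw":0.035},{"offset":[0,0,0],"angular":[0,0,0],"jaw":0.035}]' --squeeze 50

```text
time_s: 10.85
eef_pos: [584.5, -155.7, 71.1]
ee_rot: [0.001, 0.646, 0.763, 0.0]
force: [-1.2, 1.2, 6.5]
grip_width: 0.552
```

```bash
python3 go.py 584 -155 70
```

```text
t 10.85 pos [ 584.5 -155.7   71.1] offset [ 0.7 -0.4  1.1] turn [ 0.1  0.1 -0.3] F [-1.2  1.2  6.5] grip 47.2 j [-26.  38.  82.  -0.  60. -36.]
```

Emit:
move_arm --motion '[{"offset":[0,0,-0.01],"angular":[0,0,0],"jaw":0.035},{"offset":[0,0,-0.05],"angular":[0,0,0],"jaw":0.035},{"offset":[0,0,-0.095],"angular":[0,0,0],"jaw":0.035},{"offset":[0,0,-0.14],"angular":[0,0,0],"jaw":0.035},{"offset":[0,0,-0.165],"angular":[0,0,0],"jaw":0.035}]'

```text
time_s: 11.48
eef_pos: [584.2, -155.5, 237.8]
ee_rot: [0.002, 0.646, 0.763, 0.0]
force: [-0.6, 0.5, -2.2]
grip_width: 0.55
```

Emit:
move_arm --motion '[{"offset":[0.03,-0.004,0],"angular":[0,0,0],"jaw":0.035},{"offset":[0.08,-0.01,0],"angular":[0,0,0],"jaw":0.035},{"offset":[0.13,-0.016,0],"angular":[0,0,0],"jaw":0.035},{"offset":[0.18,-0.023,0],"angular":[0,0,0],"jaw":0.035},{"offset":[0.23,-0.029,0],"angular":[0,0,0],"jaw":0.035}]'

```text
time_s: 12.1
eef_pos: [516.4, 68.1, 235.3]
ee_rot: [0.0, 0.646, 0.763, 0.0]
force: [1.1, 0.3, -2.4]
grip_width: 0.552
```

Emit:
move_arm --motion '[{"offset":[0.05,-0.006,0],"angular":[0,0,0],"jaw":0.035},{"offset":[0.1,-0.013,0],"angular":[0,0,0],"jaw":0.035},{"offset":[0.145,-0.019,0],"angular":[0,0,0],"jaw":0.035},{"offset":[0.172,-0.022,0],"angular":[0,0,0],"jaw":0.035},{"offset":[0.172,-0.022,0],"angular":[0,0,0],"jaw":0.035}]'

```text
time_s: 12.72
eef_pos: [466.3, 233.9, 235.1]
ee_rot: [-0.0, 0.645, 0.764, 0.0]
force: [1.0, -0.3, -2.1]
grip_width: 0.551
```

```bash
python3 go.py 466.2 231.7 77
```

```text
t 12.725 pos [466.3 233.9 235.1] offset [ -2.2  -0.5 158.1] turn [-0.  -0.  -0.1] F [ 1.  -0.3 -2.1] grip 47.1 j [14. 18. 87.  0. 75.  4.]
```

Emit:
move_arm --motion '[{"offset":[-0.002,-0.0005,0.03],"angular":[0,0,0],"jaw":0.035},{"offset":[-0.002,-0.0005,0.075],"angular":[0,0,0],"jaw":0.035},{"offset":[-0.002,-0.0005,0.12],"angular":[0,0,0],"jaw":0.035},{"offset":[-0.002,-0.0005,0.145],"angular":[0,0,0],"jaw":0.035},{"offset":[-0.002,-0.0005,0.152],"angular":[0,0,0],"jaw":0.035}]'

```text
time_s: 13.35
eef_pos: [466.7, 229.6, 81.8]
ee_rot: [-0.001, 0.646, 0.763, -0.001]
force: [-0.0, 0.8, -0.9]
grip_width: 0.547
```

Emit:
move_arm --motion '[{"offset":[0,0,0.0015],"angular":[0,0,0],"jaw":0.035},{"offset":[0,0,0.003],"angular":[0,0,0],"jaw":0.035},{"offset":[0,0,0.0045],"angular":[0,0,0],"jaw":0.035},{"offset":[0,0,0.006],"angular":[0,0,0],"jaw":0.035},{"offset":[0,0,0.006],"angular":[0,0,0],"jaw":0.035}]'

```text
time_s: 13.98
eef_pos: [467.1, 230.6, 77.1]
ee_rot: [0.0, 0.646, 0.763, 0.0]
force: [-1.7, 0.2, 1.8]
grip_width: 0.552
```

```bash
python3 go.py 466.2 231.7 77
```

```text
t 13.975 pos [467.1 230.6  77.1] offset [ 1.2 -0.7  0.1] turn [ 0.  -0.  -0.3] F [-1.7  0.2  1.8] grip 47.1 j [13. 28. 98. -0. 54.  4.]
```

Emit:
move_arm --motion '[{"offset":[0,0,0],"angular":[0,0,0],"jaw":0.065},{"offset":[0,0,0],"angular":[0,0,0],"jaw":0.085},{"offset":[0,0,0],"angular":[0,0,0],"jaw":0.085},{"offset":[0,0,0],"angular":[0,0,0],"jaw":0.085},{"offset":[0,0,-0.01],"angular":[0,0,0],"jaw":0.085}]'

```text
time_s: 14.6
eef_pos: [466.6, 230.4, 86.7]
ee_rot: [-0.0, 0.646, 0.763, -0.001]
force: [-0.3, 0.1, -0.0]
grip_width: 0.992
```

Emit:
move_arm --motion '[{"offset":[0,0,-0.03],"angular":[0,0,0],"jaw":0.085},{"offset":[0,0,-0.07],"angular":[0,0,0],"jaw":0.085},{"offset":[0,0,-0.12],"angular":[0,0,0],"jaw":0.085},{"offset":[-0.03,-0.007,-0.16],"angular":[0,0,0],"jaw":0.085},{"offset":[-0.08,-0.017,-0.16],"angular":[0,0,0],"jaw":0.085}]'

```text
time_s: 15.22
eef_pos: [464.2, 148.7, 250.4]
ee_rot: [0.002, 0.645, 0.764, 0.002]
force: [1.3, -1.0, -1.5]
grip_width: 0.995
```

Emit:
move_arm --motion '[{"offset":[-0.05,-0.011,0],"angular":[0,0,0],"jaw":0.085},{"offset":[-0.1,-0.022,0],"angular":[0,0,0],"jaw":0.085},{"offset":[-0.15,-0.033,0],"angular":[0,0,0],"jaw":0.085},{"offset":[-0.2,-0.044,0],"angular":[0,0,0],"jaw":0.085},{"offset":[-0.25,-0.055,0],"angular":[0,0,0],"jaw":0.085}]'

```text
time_s: 15.85
eef_pos: [450.2, -108.5, 247.7]
ee_rot: [0.001, 0.646, 0.763, 0.0]
force: [0.0, 0.5, 0.3]
grip_width: 0.996
```

Emit:
move_arm --motion '[{"offset":[-0.04,-0.008,0],"angular":[0,0,0],"jaw":0.085},{"offset":[-0.055,-0.012,0],"angular":[0,0,0],"jaw":0.085},{"offset":[-0.055,-0.012,0],"angular":[0,0,0],"jaw":0.085},{"offset":[-0.055,-0.012,0],"angular":[0,0,0],"jaw":0.085}]'

```text
time_s: 16.35
eef_pos: [448.0, -161.9, 247.0]
ee_rot: [-0.0, 0.645, 0.764, 0.0]
force: [-0.7, 0.4, -0.4]
grip_width: 0.993
```

```bash
python3 go.py 449.8 -163.1 62
```

```text
t 16.35 pos [ 448.  -161.9  247. ] offset [ -1.6   1.6 185. ] turn [ 0.  -0.  -0.2] F [-0.7  0.4 -0.4] grip 84.8 j [-34.  12.  93.   0.  75. -44.]
```

Emit:
move_arm --motion '[{"offset":[-0.001,0.0015,0.04],"angular":[0,0,0],"jaw":0.085},{"offset":[-0.001,0.0015,0.09],"angular":[0,0,0],"jaw":0.085},{"offset":[-0.001,0.0015,0.135],"angular":[0,0,0],"jaw":0.085},{"offset":[-0.001,0.0015,0.168],"angular":[0,0,0],"jaw":0.085},{"offset":[-0.001,0.0015,0.184],"angular":[0,0,0],"jaw":0.085}]'

```text
time_s: 16.98
eef_pos: [449.1, -162.1, 61.3]
ee_rot: [-0.001, 0.645, 0.764, -0.0]
force: [0.2, 0.3, 0.6]
grip_width: 1.001
```

Emit:
move_arm --motion '[{"offset":[0,0,0],"angular":[0,0,0],"jaw":0.085},{"offset":[0,0,0],"angular":[0,0,0],"jaw":0.045},{"offset":[0,0,0],"angular":[0,0,0],"jaw":0.045},{"offset":[0,0,0],"angular":[0,0,0],"jaw":0.045},{"offset":[0,0,0],"angular":[0,0,0],"jaw":0.045}]' --squeeze 50

```text
time_s: 17.6
eef_pos: [450.1, -163.9, 64.0]
ee_rot: [0.001, 0.646, 0.763, 0.0]
force: [-0.3, 2.6, 5.5]
grip_width: 0.665
```

```bash
python3 go.py 479.8 153 68
```

```text
t 17.6 pos [ 450.1 -163.9   64. ] offset [307.5  81.8  -4.2] turn [ 0.1  0.1 -0.3] F [-0.3  2.6  5.5] grip 56.8 j [-34.  25. 105.   0.  49. -44.]
```

Emit:
move_arm --motion '[{"offset":[0,0,-0.01],"angular":[0,0,0],"jaw":0.045},{"offset":[0,0,-0.05],"angular":[0,0,0],"jaw":0.045},{"offset":[0,0,-0.095],"angular":[0,0,0],"jaw":0.045},{"offset":[0,0,-0.14],"angular":[0,0,0],"jaw":0.045},{"offset":[0,0,-0.165],"angular":[0,0,0],"jaw":0.045}]'

```text
time_s: 18.23
eef_pos: [449.7, -163.9, 230.8]
ee_rot: [0.002, 0.646, 0.763, 0.0]
force: [-0.2, -0.7, -1.9]
grip_width: 0.671
```

Emit:
move_arm --motion '[{"offset":[0.03,0.008,0],"angular":[0,0,0],"jaw":0.045},{"offset":[0.075,0.02,0],"angular":[0,0,0],"jaw":0.045},{"offset":[0.12,0.032,0],"angular":[0,0,0],"jaw":0.045},{"offset":[0.165,0.044,0],"angular":[0,0,0],"jaw":0.045},{"offset":[0.21,0.056,0],"angular":[0,0,0],"jaw":0.045}]'

```text
time_s: 18.85
eef_pos: [469.7, 54.1, 228.6]
ee_rot: [0.0, 0.646, 0.763, 0.0]
force: [0.7, -0.5, -2.6]
grip_width: 0.669
```

Emit:
move_arm --motion '[{"offset":[0.045,0.012,0],"angular":[0,0,0],"jaw":0.045},{"offset":[0.08,0.021,0],"angular":[0,0,0],"jaw":0.045},{"offset":[0.097,0.026,0],"angular":[0,0,0],"jaw":0.045},{"offset":[0.097,0.026,0],"angular":[0,0,0],"jaw":0.045},{"offset":[0.097,0.026,0],"angular":[0,0,0],"jaw":0.045}]'

```text
time_s: 19.48
eef_pos: [479.5, 151.5, 227.9]
ee_rot: [0.0, 0.646, 0.763, -0.0]
force: [1.1, -0.2, -1.8]
grip_width: 0.671
```

```bash
python3 go.py 479.8 153 70
```

```text
t 19.475 pos [479.5 151.5 227.9] offset [  1.4   0.5 157.9] turn [-0.   0.  -0.3] F [ 1.1 -0.2 -1.8] grip 57.3 j [ 4. 16. 91. -0. 73. -5.]
```

Emit:
move_arm --motion '[{"offset":[0.002,0,0.03],"angular":[0,0,0],"jaw":0.045},{"offset":[0.002,0,0.075],"angular":[0,0,0],"jaw":0.045},{"offset":[0.002,0,0.12],"angular":[0,0,0],"jaw":0.045},{"offset":[0.002,0,0.145],"angular":[0,0,0],"jaw":0.045},{"offset":[0.002,0,0.152],"angular":[0,0,0],"jaw":0.045}]'

```text
time_s: 20.1
eef_pos: [478.7, 153.5, 74.8]
ee_rot: [-0.001, 0.646, 0.763, -0.001]
force: [0.1, -0.1, -1.7]
grip_width: 0.665
```

Emit:
move_arm --motion '[{"offset":[0,0,0.0015],"angular":[0,0,0],"jaw":0.045},{"offset":[0,0,0.003],"angular":[0,0,0],"jaw":0.045},{"offset":[0,0,0.0045],"angular":[0,0,0],"jaw":0.045},{"offset":[0,0,0.006],"angular":[0,0,0],"jaw":0.045},{"offset":[0,0,0.006],"angular":[0,0,0],"jaw":0.045}]'

```text
time_s: 20.72
eef_pos: [479.3, 154.6, 70.0]
ee_rot: [0.0, 0.646, 0.763, 0.0]
force: [0.7, 0.6, -0.6]
grip_width: 0.664
```

```bash
python3 go.py 479.8 153 70
```

```text
t 20.725 pos [479.3 154.6  70. ] offset [-1.6  0.2  0. ] turn [ 0.   0.  -0.3] F [ 0.7  0.6 -0.6] grip 56.7 j [  5.  27. 101.  -0.  52.  -5.]
```

Contact is light, so I lower 1 mm further to be sure before releasing, then go to the far shaker.

Emit:
move_arm --motion '[{"offset":[0,0,0.001],"angular":[0,0,0],"jaw":0.045},{"offset":[0,0,0.001],"angular":[0,0,0],"jaw":0.045}]'

```text
time_s: 20.98
eef_pos: [479.4, 154.6, 69.9]
ee_rot: [0.0, 0.646, 0.764, 0.0]
force: [-3.6, -0.2, 11.9]
grip_width: 0.669
```

Emit:
move_arm --motion '[{"offset":[0,0,0],"angular":[0,0,0],"jaw":0.065},{"offset":[0,0,0],"angular":[0,0,0],"jaw":0.085},{"offset":[0,0,0],"angular":[0,0,0],"jaw":0.085},{"offset":[0,0,0],"angular":[0,0,0],"jaw":0.085},{"offset":[0,0,-0.01],"angular":[0,0,0],"jaw":0.085}]'

```text
time_s: 21.6
eef_pos: [478.8, 154.5, 78.7]
ee_rot: [-0.001, 0.646, 0.763, -0.001]
force: [0.2, 0.8, -0.1]
grip_width: 0.997
```

Emit:
move_arm --motion '[{"offset":[0,0,-0.03],"angular":[0,0,0],"jaw":0.085},{"offset":[0,0,-0.07],"angular":[0,0,0],"jaw":0.085},{"offset":[0,0,-0.12],"angular":[0,0,0],"jaw":0.085},{"offset":[-0.03,0,-0.16],"angular":[0,0,0],"jaw":0.085},{"offset":[-0.08,0,-0.16],"angular":[0,0,0],"jaw":0.085}]'

```text
time_s: 22.22
eef_pos: [493.4, 75.4, 242.6]
ee_rot: [0.003, 0.645, 0.764, 0.002]
force: [0.8, -0.9, 0.0]
grip_width: 0.992
```

```bash
python3 go.py 592.1 -385.7 62
```

```text
t 22.225 pos [493.4  75.4 242.6] offset [-470.9   18.4  181.5] turn [ 0.4  0.1 -0.1] F [ 0.8 -0.9  0. ] grip 84.7 j [ -5.  14.  90.   0.  75. -14.]
```

Emit:
move_arm --motion '[{"offset":[-0.05,0.002,0],"angular":[0,0,0],"jaw":0.085},{"offset":[-0.1,0.004,0],"angular":[0,0,0],"jaw":0.085},{"offset":[-0.15,0.006,0],"angular":[0,0,0],"jaw":0.085},{"offset":[-0.2,0.008,0.01],"angular":[0,0,0],"jaw":0.085},{"offset":[-0.25,0.01,0.02],"angular":[0,0,0],"jaw":0.085}]'

```text
time_s: 22.85
eef_pos: [543.9, -170.9, 219.4]
ee_rot: [0.001, 0.646, 0.763, 0.0]
force: [0.2, 0.2, 0.3]
grip_width: 0.997
```

Emit:
move_arm --motion '[{"offset":[-0.05,0.002,0.01],"angular":[0,0,0],"jaw":0.085},{"offset":[-0.1,0.004,0.02],"angular":[0,0,0],"jaw":0.085},{"offset":[-0.15,0.006,0.03],"angular":[0,0,0],"jaw":0.085},{"offset":[-0.2,0.008,0.03],"angular":[0,0,0],"jaw":0.085},{"offset":[-0.222,0.009,0.03],"angular":[0,0,0],"jaw":0.085}]'

```text
time_s: 23.48
eef_pos: [589.0, -389.2, 188.8]
ee_rot: [-0.0, 0.647, 0.763, -0.0]
force: [-1.3, 0.3, -0.1]
grip_width: 0.995
```

Emit:
move_arm --motion '[{"offset":[0,0,0],"angular":[0,0,0],"jaw":0.085},{"offset":[0,0,0],"angular":[0,0,0],"jaw":0.085}]'

```text
time_s: 23.72
eef_pos: [589.5, -385.6, 189.2]
ee_rot: [-0.0, 0.646, 0.764, 0.0]
force: [0.0, 0.3, -0.3]
grip_width: 0.998
```

```bash
python3 go.py 592.1 -385.7 62
```

```text
t 23.725 pos [ 589.5 -385.6  189.2] offset [ -0.6   2.6 127.2] turn [ 0.  -0.  -0.2] F [ 0.   0.3 -0.3] grip 85.2 j [-43.  44.  53.   0.  83. -52.]
```

Emit:
move_arm --motion '[{"offset":[-0.0005,0.0025,0.03],"angular":[0,0,0],"jaw":0.085},{"offset":[-0.0005,0.0025,0.07],"angular":[0,0,0],"jaw":0.085},{"offset":[-0.0005,0.0025,0.105],"angular":[0,0,0],"jaw":0.085},{"offset":[-0.0005,0.0025,0.126],"angular":[0,0,0],"jaw":0.085},{"offset":[-0.0005,0.0025,0.126],"angular":[0,0,0],"jaw":0.085}]'

```text
time_s: 24.35
eef_pos: [591.7, -385.9, 62.1]
ee_rot: [-0.001, 0.646, 0.764, 0.0]
force: [0.7, 0.3, 0.2]
grip_width: 0.993
```

Emit:
move_arm --motion '[{"offset":[0,0,0],"angular":[0,0,0],"jaw":0.085},{"offset":[0,0,0],"angular":[0,0,0],"jaw":0.045},{"offset":[0,0,0],"angular":[0,0,0],"jaw":0.045},{"offset":[0,0,0],"angular":[0,0,0],"jaw":0.045},{"offset":[0,0,0],"angular":[0,0,0],"jaw":0.045}]' --squeeze 50

```text
time_s: 24.98
eef_pos: [592.4, -387.2, 64.2]
ee_rot: [0.001, 0.646, 0.763, -0.0]
force: [0.1, 1.2, 6.0]
grip_width: 0.667
```

```bash
python3 go.py 612.7 295 68
```

```text
t 24.975 pos [ 592.4 -387.2   64.2] offset [669.3 133.1  -4.8] turn [ 0.1  0.1 -0.3] F [0.1 1.2 6. ] grip 56.9 j [-43.  50.  60.   0.  70. -52.]
```

Emit:
move_arm --motion '[{"offset":[0,0,-0.01],"angular":[0,0,0],"jaw":0.045},{"offset":[0,0,-0.05],"angular":[0,0,0],"jaw":0.045},{"offset":[0,0,-0.095],"angular":[0,0,0],"jaw":0.045},{"offset":[0,0,-0.13],"angular":[0,0,0],"jaw":0.045},{"offset":[0,0,-0.145],"angular":[0,0,0],"jaw":0.045}]'

```text
time_s: 25.6
eef_pos: [592.2, -387.0, 210.1]
ee_rot: [0.001, 0.646, 0.763, -0.0]
force: [0.6, -0.3, -2.5]
grip_width: 0.667
```

Emit:
move_arm --motion '[{"offset":[0.03,0.006,0],"angular":[0,0,0],"jaw":0.045},{"offset":[0.08,0.016,0],"angular":[0,0,0],"jaw":0.045},{"offset":[0.13,0.026,0],"angular":[0,0,0],"jaw":0.045},{"offset":[0.18,0.036,0],"angular":[0,0,0],"jaw":0.045},{"offset":[0.23,0.046,0],"angular":[0,0,0],"jaw":0.045}]'

```text
time_s: 26.22
eef_pos: [598.6, -150.5, 206.7]
ee_rot: [-0.001, 0.646, 0.763, -0.0]
force: [0.3, 0.9, -1.4]
grip_width: 0.668
```

Emit:
move_arm --motion '[{"offset":[0.05,0.01,0],"angular":[0,0,0],"jaw":0.045},{"offset":[0.1,0.02,0],"angular":[0,0,0],"jaw":0.045},{"offset":[0.15,0.03,0],"angular":[0,0,0],"jaw":0.045},{"offset":[0.2,0.04,0],"angular":[0,0,0],"jaw":0.045},{"offset":[0.25,0.05,0],"angular":[0,0,0],"jaw":0.045}]'

```text
time_s: 26.85
eef_pos: [606.5, 104.1, 206.7]
ee_rot: [-0.001, 0.646, 0.763, -0.001]
force: [0.7, -0.4, -2.2]
grip_width: 0.669
```

Emit:
move_arm --motion '[{"offset":[0.05,0.01,0],"angular":[0,0,0],"jaw":0.045},{"offset":[0.1,0.02,0],"angular":[0,0,0],"jaw":0.045},{"offset":[0.15,0.03,0],"angular":[0,0,0],"jaw":0.045},{"offset":[0.185,0.037,0],"angular":[0,0,0],"jaw":0.045},{"offset":[0.189,0.037,0],"angular":[0,0,0],"jaw":0.045}]'

```text
time_s: 27.48
eef_pos: [611.3, 297.0, 206.1]
ee_rot: [-0.001, 0.645, 0.764, -0.001]
force: [0.5, -0.9, -2.3]
grip_width: 0.667
```

Emit:
move_arm --motion '[{"offset":[0,0,0],"angular":[0,0,0],"jaw":0.045},{"offset":[0,0,0],"angular":[0,0,0],"jaw":0.045}]'

```text
time_s: 27.72
eef_pos: [612.4, 293.7, 207.6]
ee_rot: [-0.0, 0.646, 0.763, -0.0]
force: [0.1, -0.6, -1.4]
grip_width: 0.669
```

```bash
python3 go.py 612.7 295 70; python3 -c "
from h import *
t=cap('top')['img'];w=cap('wrist')['img']
f=lambda i,k:cv2.resize(cv2.cvtColor(i,cv2.COLOR_RGB2BGR),None,fx=k,fy=k,interpolation=cv2.INTER_CUBIC)
cv2.imwrite('pics/p2.png',np.hstack([f(t[120:270,115:245],2.6667)[:400],f(w[:,100:500],1)]))
import pickle
o=pickle.load(open('out.pkl','rb'))['rack2'];c=cap('wrist');cc,s=np.cos(o[2]),np.sin(o[2])
print(proj(c,[(o[0]+cc*x-s*y,o[1]+s*x+cc*y,38) for x,y in((82.5,40),(82.5,-40),(0,40),(0,-40))]).round()-[100,0])"
```

```text
t 27.725 pos [612.4 293.7 207.6] offset [  1.2   0.6 137.6] turn [-0.   0.  -0.3] F [ 0.1 -0.6 -1.4] grip 57.1 j [16. 40. 57. -0. 83.  6.]
[[178. 135.]
 [262. 134.]
 [182. 216.]
 [260. 216.]]
```

View pics/p2.png

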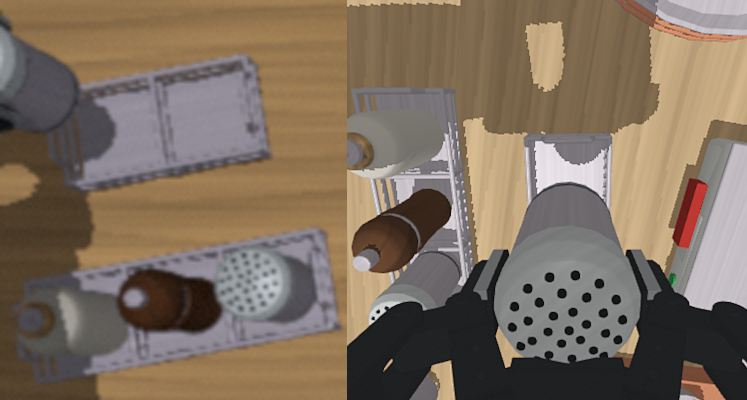

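rack3's three items are each in their own place. The wrist view shows rack2's rim corners at (179,137) and (262,136) in panel coordinates, as predicted, so I lower.

Emit:
move_arm --motion '[{"offset":[0.001,0.0005,0.03],"angular":[0,0,0],"jaw":0.045},{"offset":[0.001,0.0005,0.07],"angular":[0,0,0],"jaw":0.045},{"offset":[0.001,0.0005,0.105],"angular":[0,0,0],"jaw":0.045},{"offset":[0.001,0.0005,0.125],"angular":[0,0,0],"jaw":0.045},{"offset":[0.001,0.0005,0.132],"angular":[0,0,0],"jaw":0.045}]'

```text
time_s: 28.5
eef_pos: [612.6, 295.8, 75.2]
ee_rot: [-0.0, 0.646, 0.763, -0.0]
force: [-0.2, 0.3, -1.5]
grip_width: 0.667
```

Emit:
move_arm --motion '[{"offset":[0,0,0.0015],"angular":[0,0,0],"jaw":0.045},{"offset":[0,0,0.003],"angular":[0,0,0],"jaw":0.045},{"offset":[0,0,0.0045],"angular":[0,0,0],"jaw":0.045},{"offset":[0,0,0.006],"angular":[0,0,0],"jaw":0.045},{"offset":[0,0,0.006],"angular":[0,0,0],"jaw":0.045}]'

```text
time_s: 29.12
eef_pos: [612.7, 296.1, 70.2]
ee_rot: [0.0, 0.646, 0.763, 0.0]
force: [0.2, -0.2, 0.5]
grip_width: 0.667
```

Touching. I release, rise and head for the small shaker.

Emit:
move_arm --motion '[{"offset":[0,0,0.0005],"angular":[0,0,0],"jaw":0.045},{"offset":[0,0,0.0005],"angular":[0,0,0],"jaw":0.045}]'

```text
time_s: 29.38
eef_pos: [612.7, 296.2, 70.1]
ee_rot: [0.0, 0.646, 0.763, 0.0]
force: [-1.0, -0.6, 5.0]
grip_width: 0.663
```

Emit:
move_arm --motion '[{"offset":[0,0,0],"angular":[0,0,0],"jaw":0.065},{"offset":[0,0,0],"angular":[0,0,0],"jaw":0.085},{"offset":[0,0,0],"angular":[0,0,0],"jaw":0.085},{"offset":[0,0,0],"angular":[0,0,0],"jaw":0.085},{"offset":[0,0,-0.01],"angular":[0,0,0],"jaw":0.085}]'

```text
time_s: 30.0
eef_pos: [612.2, 295.9, 78.9]
ee_rot: [-0.0, 0.646, 0.763, -0.001]
force: [0.2, 0.2, 0.4]
grip_width: 0.989
```

Emit:
move_arm --motion '[{"offset":[0,0,-0.03],"angular":[0,0,0],"jaw":0.085},{"offset":[0,0,-0.07],"angular":[0,0,0],"jaw":0.085},{"offset":[0,0,-0.12],"angular":[0,0,0],"jaw":0.085},{"offset":[-0.03,0,-0.16],"angular":[0,0,0],"jaw":0.085},{"offset":[-0.08,0,-0.16],"angular":[0,0,0],"jaw":0.085}]'

```text
time_s: 30.62
eef_pos: [626.6, 217.6, 244.1]
ee_rot: [0.003, 0.645, 0.764, 0.003]
force: [1.8, -0.1, -1.0]
grip_width: 0.996
```

```bash
python3 go.py 451.9 -258.9 52
```

```text
t 30.625 pos [626.6 217.6 244.1] offset [-440.3 -253.9  190. ] turn [ 0.5 -0.  -0.1] F [ 1.8 -0.1 -1. ] grip 85.0 j [ 9. 36. 58.  0. 85. -1.]
```

Emit:
move_arm --motion '[{"offset":[-0.044,-0.025,0],"angular":[0,0,0],"jaw":0.085},{"offset":[-0.088,-0.05,0],"angular":[0,0,0],"jaw":0.085},{"offset":[-0.132,-0.076,0],"angular":[0,0,0],"jaw":0.085},{"offset":[-0.176,-0.1,0],"angular":[0,0,0],"jaw":0.085},{"offset":[-0.22,-0.127,0],"angular":[0,0,0],"jaw":0.085}]'

```text
time_s: 31.25
eef_pos: [536.4, -22.3, 240.2]
ee_rot: [0.001, 0.646, 0.763, 0.0]
force: [0.6, -1.2, -0.3]
grip_width: 0.995
```

Emit:
move_arm --motion '[{"offset":[-0.044,-0.025,0],"angular":[0,0,0],"jaw":0.085},{"offset":[-0.088,-0.05,0],"angular":[0,0,0],"jaw":0.085},{"offset":[-0.132,-0.076,0],"angular":[0,0,0],"jaw":0.085},{"offset":[-0.176,-0.1,0],"angular":[0,0,0],"jaw":0.085},{"offset":[-0.22,-0.127,0],"angular":[0,0,0],"jaw":0.085}]'

```text
time_s: 31.88
eef_pos: [447.6, -260.3, 240.2]
ee_rot: [0.001, 0.646, 0.763, 0.0]
force: [0.7, 0.2, -0.0]
grip_width: 0.992
```

Emit:
move_arm --motion '[{"offset":[0,0,0],"angular":[0,0,0],"jaw":0.085},{"offset":[0,0,0],"angular":[0,0,0],"jaw":0.085}]'

```text
time_s: 32.12
eef_pos: [448.3, -258.5, 239.8]
ee_rot: [0.0, 0.646, 0.763, 0.0]
force: [0.8, 0.3, 0.9]
grip_width: 0.996
```

```bash
python3 go.py 451.9 -258.9 52
```

```text
t 32.125 pos [ 448.3 -258.5  239.8] offset [ -0.9   3.3 187.8] turn [ 0.   0.  -0.3] F [0.8 0.3 0.9] grip 85.0 j [-43.  17.  87.   0.  76. -52.]
```

Emit:
move_arm --motion '[{"offset":[-0.001,0.003,0.04],"angular":[0,0,0],"jaw":0.085},{"offset":[-0.001,0.003,0.09],"angular":[0,0,0],"jaw":0.085},{"offset":[-0.001,0.003,0.135],"angular":[0,0,0],"jaw":0.085},{"offset":[-0.001,0.003,0.17],"angular":[0,0,0],"jaw":0.085},{"offset":[-0.001,0.003,0.187],"angular":[0,0,0],"jaw":0.085}]'

```text
time_s: 32.75
eef_pos: [451.4, -257.6, 50.8]
ee_rot: [-0.001, 0.645, 0.764, 0.0]
force: [-0.1, -1.0, 0.1]
grip_width: 0.993
```

Emit:
move_arm --motion '[{"offset":[0,0,0],"angular":[0,0,0],"jaw":0.085},{"offset":[0,0,0],"angular":[0,0,0],"jaw":0.03},{"offset":[0,0,0],"angular":[0,0,0],"jaw":0.03},{"offset":[0,0,0],"angular":[0,0,0],"jaw":0.03},{"offset":[0,0,0],"angular":[0,0,0],"jaw":0.03}]' --squeeze 40

```text
time_s: 33.38
eef_pos: [451.8, -259.6, 53.3]
ee_rot: [0.001, 0.646, 0.763, 0.0]
force: [0.1, 2.3, 6.5]
grip_width: 0.506
```

```bash
python3 go.py 626.3 216.5 58
```

```text
t 33.375 pos [ 451.8 -259.6   53.3] offset [440.6 251.   -4.9] turn [ 0.1  0.1 -0.3] F [0.1 2.3 6.5] grip 43.2 j [-43.  31.  98.   0.  51. -52.]
```

Emit:
move_arm --motion '[{"offset":[0,0,-0.01],"angular":[0,0,0],"jaw":0.03},{"offset":[0,0,-0.05],"angular":[0,0,0],"jaw":0.03},{"offset":[0,0,-0.095],"angular":[0,0,0],"jaw":0.03},{"offset":[0,0,-0.14],"angular":[0,0,0],"jaw":0.03},{"offset":[0,0,-0.17],"angular":[0,0,0],"jaw":0.03}]'

```text
time_s: 34.0
eef_pos: [451.4, -259.4, 225.0]
ee_rot: [0.001, 0.646, 0.763, -0.0]
force: [-0.3, -0.0, -2.0]
grip_width: 0.504
```

Emit:
move_arm --motion '[{"offset":[0.03,0.017,0],"angular":[0,0,0],"jaw":0.03},{"offset":[0.07,0.04,0],"angular":[0,0,0],"jaw":0.03},{"offset":[0.115,0.066,0],"angular":[0,0,0],"jaw":0.03},{"offset":[0.16,0.091,0],"angular":[0,0,0],"jaw":0.03},{"offset":[0.2,0.114,0],"angular":[0,0,0],"jaw":0.03}]'

```text
time_s: 34.62
eef_pos: [530.8, -41.4, 222.9]
ee_rot: [0.0, 0.646, 0.764, 0.0]
force: [0.7, -0.8, -1.0]
grip_width: 0.506
```

Emit:
move_arm --motion '[{"offset":[0.045,0.026,0],"angular":[0,0,0],"jaw":0.03},{"offset":[0.09,0.051,0],"angular":[0,0,0],"jaw":0.03},{"offset":[0.135,0.077,0],"angular":[0,0,0],"jaw":0.03},{"offset":[0.18,0.103,0],"angular":[0,0,0],"jaw":0.03},{"offset":[0.215,0.123,0],"angular":[0,0,0],"jaw":0.03}]'

```text
time_s: 35.25
eef_pos: [616.4, 191.2, 222.6]
ee_rot: [-0.0, 0.646, 0.764, -0.0]
force: [0.3, -0.0, -1.9]
grip_width: 0.505
```

Emit:
move_arm --motion '[{"offset":[0.025,0.014,0],"angular":[0,0,0],"jaw":0.03},{"offset":[0.025,0.014,0],"angular":[0,0,0],"jaw":0.03},{"offset":[0.025,0.014,0],"angular":[0,0,0],"jaw":0.03},{"offset":[0.025,0.014,0],"angular":[0,0,0],"jaw":0.03}]'

```text
time_s: 35.75
eef_pos: [625.9, 215.2, 222.7]
ee_rot: [0.0, 0.646, 0.763, -0.0]
force: [-0.1, -0.9, -1.6]
grip_width: 0.503
```

```bash
python3 go.py 626.3 216.5 59
```

```text
t 35.75 pos [625.9 215.2 222.7] offset [  1.3   0.6 163.7] turn [ 0.   0.  -0.3] F [-0.1 -0.9 -1.6] grip 43.0 j [ 9. 37. 60. -0. 83. -1.]
```

Emit:
move_arm --motion '[{"offset":[0.001,0,0.03],"angular":[0,0,0],"jaw":0.03},{"offset":[0.001,0,0.075],"angular":[0,0,0],"jaw":0.03},{"offset":[0.001,0,0.12],"angular":[0,0,0],"jaw":0.03},{"offset":[0.001,0,0.15],"angular":[0,0,0],"jaw":0.03},{"offset":[0.001,0,0.158],"angular":[0,0,0],"jaw":0.03}]'

```text
time_s: 36.38
eef_pos: [625.0, 216.3, 62.8]
ee_rot: [-0.001, 0.646, 0.763, -0.001]
force: [-0.6, -0.1, -1.3]
grip_width: 0.503
```

Emit:
move_arm --motion '[{"offset":[0,0,0.0015],"angular":[0,0,0],"jaw":0.03},{"offset":[0,0,0.003],"angular":[0,0,0],"jaw":0.03},{"offset":[0,0,0.0045],"angular":[0,0,0],"jaw":0.03},{"offset":[0,0,0.006],"angular":[0,0,0],"jaw":0.03},{"offset":[0,0,0.006],"angular":[0,0,0],"jaw":0.03}]'

```text
time_s: 37.0
eef_pos: [626.1, 217.3, 59.3]
ee_rot: [0.0, 0.646, 0.763, 0.0]
force: [-1.3, -0.6, 4.9]
grip_width: 0.506
```

Firm contact. I release, rise clear and check.

Emit:
move_arm --motion '[{"offset":[0,0,0],"angular":[0,0,0],"jaw":0.05},{"offset":[0,0,0],"angular":[0,0,0],"jaw":0.07},{"offset":[0,0,0],"angular":[0,0,0],"jaw":0.085},{"offset":[0,0,0],"angular":[0,0,0],"jaw":0.085},{"offset":[0,0,-0.01],"angular":[0,0,0],"jaw":0.085}]'

```text
time_s: 37.62
eef_pos: [625.4, 217.1, 68.0]
ee_rot: [-0.001, 0.646, 0.763, -0.001]
force: [0.3, 0.4, 0.6]
grip_width: 1.0
```

Emit:
move_arm --motion '[{"offset":[0,0,-0.03],"angular":[0,0,0],"jaw":0.085},{"offset":[0,0,-0.07],"angular":[0,0,0],"jaw":0.085},{"offset":[0,0,-0.12],"angular":[0,0,0],"jaw":0.085},{"offset":[-0.03,0,-0.17],"angular":[0,0,0],"jaw":0.085},{"offset":[-0.08,0,-0.18],"angular":[0,0,0],"jaw":0.085}]'

```text
time_s: 38.25
eef_pos: [639.8, 138.6, 253.4]
ee_rot: [0.003, 0.645, 0.764, 0.003]
force: [0.3, 0.3, 0.1]
grip_width: 0.998
```

Emit:
move_arm --motion '[{"offset":[-0.05,0,0],"angular":[0,0,0],"jaw":0.085},{"offset":[-0.1,0,0],"angular":[0,0,0],"jaw":0.085},{"offset":[-0.15,0,0],"angular":[0,0,0],"jaw":0.085},{"offset":[-0.19,0,0],"angular":[0,0,0],"jaw":0.085},{"offset":[-0.2,0,0],"angular":[0,0,0],"jaw":0.085}]'

```text
time_s: 38.88
eef_pos: [672.2, -61.3, 248.7]
ee_rot: [0.0, 0.647, 0.763, 0.0]
force: [-0.7, 0.3, -0.8]
grip_width: 0.997
```

Emit:
move_arm --motion '[{"offset":[-0.05,0,0],"angular":[0,0,0],"jaw":0.085},{"offset":[-0.1,0,0],"angular":[0,0,0],"jaw":0.085},{"offset":[-0.15,0,0],"angular":[0,0,0],"jaw":0.085},{"offset":[-0.15,0,0],"angular":[0,0,0],"jaw":0.085},{"offset":[-0.15,0,0],"angular":[0,0,0],"jaw":0.085}]'

```text
time_s: 39.5
eef_pos: [697.3, -205.5, 248.6]
ee_rot: [0.0, 0.645, 0.764, 0.0]
force: [0.6, 0.3, 0.2]
grip_width: 0.995
```

```bash
python3 -c "
from h import *
t=cap('top')['img'];s=cap('scene')['img']
f=lambda i,k:cv2.resize(cv2.cvtColor(i,cv2.COLOR_RGB2BGR),None,fx=k,fy=k,interpolation=cv2.INTER_CUBIC)
cv2.imwrite('pics/p3.png',np.hstack([f(t[125:265,115:245],3),f(s[95:235,335:465],3)]))
cv2.imwrite('pics/p4.png',f(s,1.25))
cv2.imwrite('pics/p5.png',f(t,1.25))
print(ctrl.sense()['force'])"
```

```text
[-0.54892307  0.52285423  0.42986222]
```

View pics/p3.png

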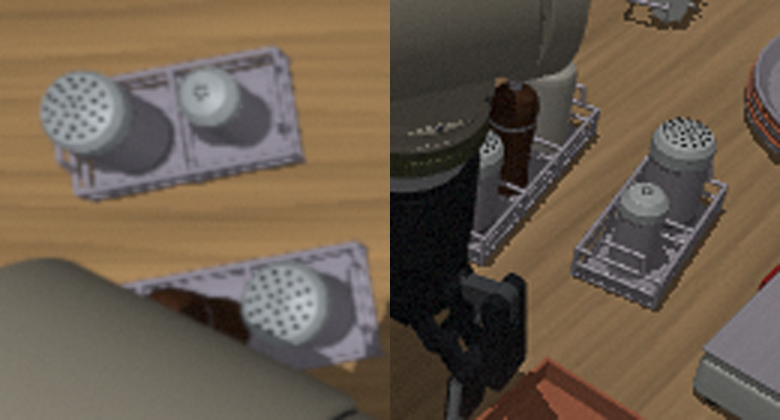

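View pics/p4.png

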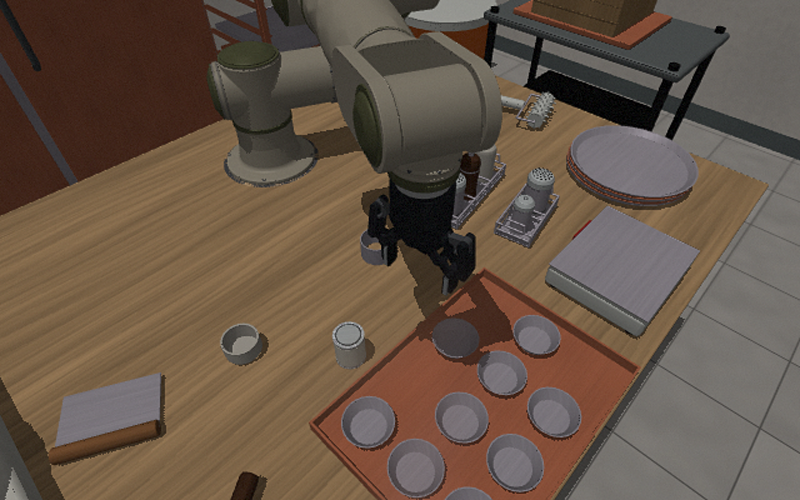

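Both rack2 items stand in their places, and the tin, ramekin and cutter are where they were. The arm hides part of rack3, so I swing it aside for one last look.

Emit:
move_arm --motion '[{"offset":[-0.03,-0.05,0],"angular":[0,0,0],"jaw":0.085},{"offset":[-0.06,-0.1,0],"angular":[0,0,0],"jaw":0.085},{"offset":[-0.09,-0.15,0],"angular":[0,0,0],"jaw":0.085},{"offset":[-0.12,-0.2,0],"angular":[0,0,0],"jaw":0.085},{"offset":[-0.15,-0.25,0],"angular":[0,0,0],"jaw":0.085}]'

```text
time_s: 40.22
eef_pos: [474.4, -395.9, 249.1]
ee_rot: [0.0, 0.645, 0.764, -0.0]
force: [0.5, -1.1, 0.8]
grip_width: 0.998
```

Emit:
move_arm --motion '[{"offset":[-0.05,-0.03,0],"angular":[0,0,0],"jaw":0.085},{"offset":[-0.08,-0.06,0],"angular":[0,0,0],"jaw":0.085},{"offset":[-0.08,-0.06,0],"angular":[0,0,0],"jaw":0.085},{"offset":[-0.08,-0.06,0],"angular":[0,0,0],"jaw":0.085}]'

```text
time_s: 40.72
eef_pos: [430.4, -483.8, 248.7]
ee_rot: [0.0, 0.645, 0.764, 0.0]
force: [-0.7, -0.3, 0.1]
grip_width: 0.994
```

```bash
python3 -c "
from h import *
t=cap('top')['img'];s=cap('scene')['img']
f=lambda i,k:cv2.resize(cv2.cvtColor(i,cv2.COLOR_RGB2BGR),None,fx=k,fy=k,interpolation=cv2.INTER_CUBIC)
a=np.hstack([f(t[130:265,110:245],3)[:390,:390],f(s[100:230,335:465],3)]);b=f(t[140:265,100:490],2)[:,:780]
cv2.imwrite('pics/p6.png',a)
print(ctrl.sense()['eef_pos'],ctrl.sense()['dq'].round(3))"
```

```text
[ 430.61675455 -483.66296603  248.71514441] [-0.003  0.005 -0.003 -0.001 -0.001 -0.002]
```

View pics/p6.png

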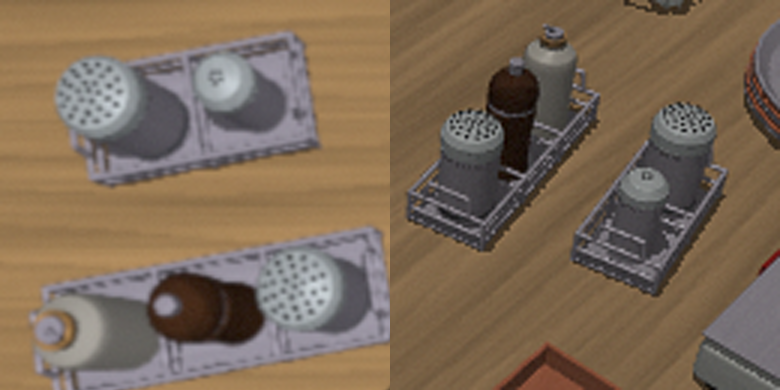

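All five stand upright in their own places and the arm is clear and still, so I hand in.

```bash
python3 -c "
from rig import ctrl
print(ctrl.finish_job())"
```

```text
the job is handed in; nothing more can be done
None
```

Both racks are made up and the job is handed in, at about 41 s on the robot's clock.

- **Three-place rack:** oil bottle, pepper mill and one large shaker.
- **Two-place rack:** the other large shaker and the small shaker.

I lowered each item until the force reading showed it touching the rack floor, then opened the gripper. The highest of those readings was about 12 N.

My last top and scene pictures show all five upright, each in its own place, with the racks where they started. The tin, ramekin and cutter ring look untouched by eye in the scene view taken just before that, with the cutter partly behind the gripper; I did not re-measure them. The arm ended clear of everything and still. No check failed or disagreed beyond a 1–2 mm difference in where the racks sit, and I allowed for that when placing.

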